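# Advance the snap-button vial carriage to its working hole

## Task

The vial carriage on the bench rail is parked with its spring button sticking out through the first hole. Pinch the button in flush, slide the carriage to the left along the rail and stop as soon as you feel the button snap out through its second hole, then let go. Be gentle: do not yank the carriage against the button, keep the vial standing in its cup, and leave the other things on the bench alone.

Things in the scene. Friction and masses are not known exactly. Their poses are not given: they have to be found in the camera images.
- rail: Grey rail fast to the bench: foot plate 262 x 56 x 10 mm, end blocks (16 long, 36 wide, top 83 mm high) 236 mm apart, between them a 24 mm square steel tube, axis 60 mm above the bench. Origin on the bench under its middle; x square to it, away from the robot (the button is on the -x side); y along it to the robot's left; z up.
- sleeve: Carriage: aluminium square sleeve 30 x 30 mm, 120 long along y, wall 2 mm; slides on the rail along y with about 6 N drag. Origin at its centre; axes as the rail's; parked at rail y = -46 mm. Its -x face has the first hole and a window with the index plate. Parked, the gripper's pads can squeeze it at the first hole, button under one pad, plain +x face under the other.
- first_hole (a point): Centre of the first round hole, 12 mm across, in the outside of the carriage's -x face, at sleeve x = -15, y = +46, z = 0 mm.
- window (a point): Centre of a 46 x 20 mm window in the carriage's -x face (sleeve x = -15, y = -14). A steel index plate behind it has the second 12 mm hole. The plate is clamped differently each time: the second hole lies 45 to 75 mm from the first (to -y), not measured, to be felt.
- cup (a point): Centre of the rim of the vial's open cup on the carriage's +x side: outside 35 mm across, 22 high, inner floor 19 mm below the rim. At sleeve x = +37, y = -42, z = +4 mm.
- pin: Spring button in the rail's inner tube at rail y = 0, z = 60: round steel pin, 10 mm across, hemispherical head, moves along rail x only. Origin at its tip. Out, the tip is at rail x = -20, 5 mm proud of the sleeve, and locks it both ways; flush at -15; under the wall at -13. Spring 3 N out, 5.5 N flush. The sleeve must not be forced against it with over 25 N.
- pin_seat (a point): Point on the rail's tube axis behind the button (rail x = 0, y = 0, z = 60 mm). With the button squeezed flush, drawing the sleeve to +y takes 10 to 15 N, drag included, over the first 8 mm as the hole's edge rides up the round head and takes it under the wall; then only drag, until the pin snaps out into the second hole and stops the sleeve dead.
- vial: Clear screw-cap vial, 26 mm across, 50 mm high, standing loose in the carriage's cup, its top 35 mm above the sleeve's axis. Origin at the centre of its underside, z up. Must stay upright.
- petri_stack: Bystander: stack of petri dishes, 59 mm across, 31 mm high, origin under its centre. Leave alone.
- tape_roll: Bystander: roll of tape lying flat, 70 mm across, 20 mm high, origin under its centre. Leave alone.
- timer: Bystander: bench timer 66 x 62 x 18 mm, origin under its centre. Leave alone.

How it is judged:
By the outcome, as a careful person would: the job done as asked, in the order asked, and still so for the second after the job is handed in, with the robot touching nothing.
It also fails if it takes over 35 s, if anything falls off the work surface, if the arm or the gripper's body presses on something with over 40 N, if the wrist force passes 120 N, or if a joint passes its speed limit or range.

## Robot

A 6-joint arm with a two-finger parallel gripper is mounted at the origin on the work surface; the furniture and walls round the work are solid. World frame = base frame: x ahead of the robot, y to its left, z up, the work surface at z = 0. Lengths are in m, angles in degrees, forces in N, time in s.
With the tool pointing down it reaches from about 0.325 to 0.85 m from the base axis. Payload 4.4 kg.
Tool frame: the origin (TCP) lies where the fingers leave the gripper's body, on its centre line; the fingertips stand 97 mm ahead of it and the grasp point (between the pads) lies 78 mm ahead of it; z points along the fingers, y is the line along which they close (so a half turn about z gives the same grasp; the last joint's range is limited). The gripper opens to 94 mm and grips with 3 to 60 N. Pads are 16 mm wide; open, the fingers measure 119 mm over their backs; the gripper's body (75 mm by 177 mm) begins 78 mm behind the grasp point.
Start: joints at [-73.482, 11.837, 88.321, -0, 79.842, -8.623], TCP at [0.244, -0.521, 0.303] pointing down, gripper open.
Joint ranges: [-156.59, 156.59], [-49.26, 127.26], [12.9, 141.05], [-63.56, 243.56], [4.71, 150.69], [-161.64, 161.64]. Speed limits (degrees/s): [159.86, 159.86, 180, 180, 180, 180].

## Interface

Orientations are given as [roll, pitch, yaw] about the fixed x, y, z axes, in that order (R = Rz(yaw) Ry(pitch) Rx(roll)).
In Python, from workcell import ctrl gives the robot as it stands.
- The arm moves only by the tool drive_tool, never from a script. Its argument "targets" is a list of rows, each an object of numbers: "dx", "dy", "dz": the shift along the tool's x, y, z in mm; "wx", "wy", "wz": the turn, a rotation vector about the tool's x, y, z in rad; "claw": the closure, from -1 (fully open) to 1 (shut), so that 0 is half open. A call has 1 to 5 rows; each row shifts and turns the commanded pose from where the row before left it, along the tool's axes as they then stand; what a row does not reach is not made up. A row lasts 1/10 s, in which the tool goes at most 50 mm and 8.59 degrees, less where a joint would pass 70% of its speed; a pose out of reach is approached as far as the arm can. A call with a gripper value outside its range is refused whole. The fingers move at their own pace and stop on an object; "newtons" is the grip in N (left out, the last holds). Time passes only in rows, so rows that do not move let the fingers close. It gives the time, the measured TCP pose, the force, the opening and the grip force at its end, in the units of the state.
- ctrl.sense(): the state, without advancing time (a new reading comes with each control period).
- ctrl.read_camera(name): name is "side" or "top" or "wrist"; returns a dict with "image" (420x560x3 uint8, red, green, blue), "depth" (420x560 float32, m along the optical axis (not along the pixel's ray), 0 where there is no reading), "fx", "fy", "cx", "cy" (pixels), "dist" ([k1, k2, p1, p2, k3] as OpenCV has them; the pictures are not rectified), "rvec" (rotation vector, rad) and "tvec" (3), from world to camera coordinates, as OpenCV has them; the wrist camera has in their place "tool_from_camera" (4x4, takes a point from camera to tool coordinates, whose origin is the TCP and whose axes are the flange's). Camera axes: x right, y down, z forward; pixel columns grow to the right and rows downward; lengths in m; the calibration is good to about 2 mm. A picture is of the moment at which its call begins: read the wrist's pose just before it.
- ctrl.job_done(): hands the job in; it is judged then, once.
The state is a dict: "time_s": time; "joint_pos": joint angles; "joint_vel": joint speeds; "effort": joint torques, N m; "ee_pos": TCP position; "orientation": TCP orientation; "contact_force": force on the tool from outside, world axes, zero at the start; "wrist_torque": the same for the moment, N m; "finger_gap": opening from 0.0 (shut) to 1.0 (fully open); "grip_force": force on a finger pad.
Only numpy, scipy, OpenCV 4.12 (cv2) and the standard library are available. Lean on these libraries where they do the work, as an engineer would, in place of code of your own. Each camera call takes 0.05 s, during which the arm holds its last target. There are 200 camera calls.

## Working session

There is one attempt and no reset: what is moved stays moved. The work goes in short steps, Python scripts to look and compute and a tool call to move; the robot and the scene stay as the last step left them, time stands still between calls to the robot, and variables do not carry over. Pictures are saved under pics/ and viewed, at most 10 in all, crops included, and the job is handed in when it is done.

Besides the shell and the picture viewer there is one more tool, called after "Emit:" as name(argument=value, ...), one argument or row to a line, values as JSON. drive_tool: Moves the arm, as the interface text tells. Its arguments: {"type":"object","properties":{"targets":{"type":"array","items":{"type":"object","properties":{"dx":{"type":"number"},"dy":{"type":"number"},"dz":{"type":"number"},"wx":{"type":"number"},"wy":{"type":"number"},"wz":{"type":"number"},"claw":{"type":"number"}}}},"newtons":{"type":"number"}},"required":["targets"]}

```bash
mkdir -p pics; cat > h.py <<'E'
import numpy as np,cv2,pickle
from workcell import ctrl
def snap(n,f):
    s=ctrl.sense();c=ctrl.read_camera(n);c['state']=s
    pickle.dump(c,open(f'pics/{f}.pkl','wb'));cv2.imwrite(f'pics/{f}.png',c['image'][:,:,::-1]);return c
def world(c,u,v,d=None):
    K=np.array([[c['fx'],0,c['cx']],[0,c['fy'],c['cy']],[0,0,1.]])
    p=cv2.undistortPoints(np.array([[[u,v]]],float),K,np.array(c['dist'],float))[0,0]
    if d is None: d=float(np.median(c['depth'][int(v)-1:int(v)+2,int(u)-1:int(u)+2]))
    R=cv2.Rodrigues(np.array(c['rvec'],float))[0];t=np.array(c['tvec'],float).ravel()
    return R.T@(np.array([p[0]*d,p[1]*d,d])-t)
E
python3 - <<'E'
from h import *
a=snap('top','t0');b=snap('side','s0')
print(ctrl.sense())
E
```

```text
{'time_s': 0.1, 'joint_pos': array([-7.34818162e+01,  1.18821989e+01,  8.83959376e+01,  1.05101573e-04,
        7.98423740e+01, -8.62221873e+00]), 'joint_vel': array([-0.00730257, -0.16371258, -0.21551526, -0.04142056, -0.02744095,
        0.11403296]), 'effort': array([ 1.75101463e-04, -3.71866429e+01, -2.82294381e+01,  7.00830063e-02,
        3.11251043e-02, -4.50306152e-05]), 'ee_pos': array([ 0.24412597, -0.52001452,  0.30158425]), 'orientation': array([-1.79880867e+02, -1.81690323e-02,  2.51403650e+01]), 'contact_force': array([-0.09679077,  0.55073297, -0.08587322]), 'wrist_torque': array([-0.04828624, -0.0358403 , -0.02539304]), 'grip_force': 0.0, 'finger_gap': 1.0007310483011256}
```

View pics/t0.png

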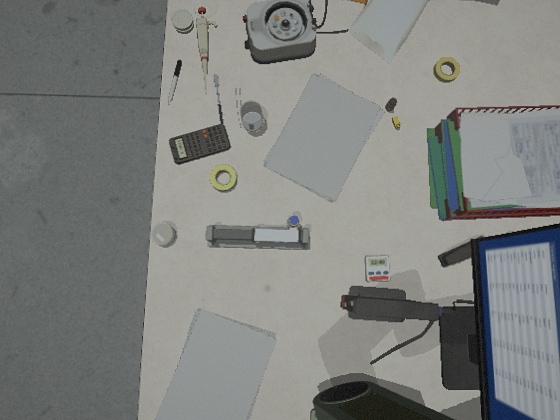

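View pics/s0.png

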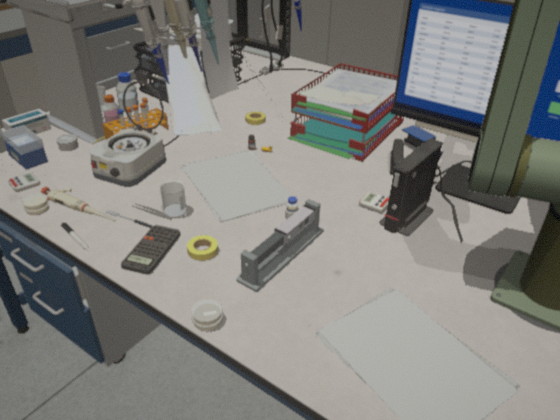

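```bash
python3 - <<'E'
from h import *
a=pickle.load(open('pics/t0.pkl','rb'));b=pickle.load(open('pics/s0.pkl','rb'))
A=cv2.resize(a['image'][205:260,195:320],(800,352),interpolation=2)
cv2.imwrite('pics/t0c.png',A[:,:,::-1])
B=cv2.resize(b['image'][190:290,230:335],(630,600),interpolation=2)
cv2.imwrite('pics/s0c.png',B[:,:,::-1])
# rail/sleeve points by height from the two depth images
for n,c,(v0,v1,u0,u1) in (('top',a,(205,265,195,325)),('side',b,(190,290,230,335))):
    P=np.array([world(c,u,v,float(c['depth'][v,u])) for v in range(v0,v1) for u in range(u0,u1)])
    np.save(f'pics/{n}P.npy',P)
    for lo,hi in ((.006,.014),(.068,.0785),(.0785,.09),(.09,.11)):
        Q=P[(P[:,2]>lo)&(P[:,2]<hi)]
        if len(Q)>3:
            r=cv2.minAreaRect((Q[:,:2]*1000).astype(np.float32)); print(n,lo,hi,len(Q),np.round(Q.mean(0)*1000,1),np.round(r[0],1),np.round(r[1],1),round(r[2],2))
for u,v in ((245,237),(300,237),(212,237),(305,237),(345,300)): print(u,v,world(a,u,v))
E
```

```text
top 0.006 0.014 819 [514.  252.2  10.1] [526.8 248.4] [128.8 283.2] 12.3
top 0.068 0.0785 972 [521.8 237.4  73.9] [539.1 241.9] [249.8  70.2] 89.99
top 0.0785 0.09 255 [522.9 231.2  82.1] [533.4 243.3] [ 59.5 251.9] 0.01
top 0.09 0.11 65 [558.1 155.7  94.9] [558.  155.9] [19.9 19.5] 1.29
side 0.006 0.014 1673 [554.6 224.6   9.8] [579.1 184.9] [221.3 386.6] 44.28
side 0.068 0.0785 954 [521.9 242.5  74. ] [535.4 248.1] [ 63.8 245.8] 0.28
side 0.0785 0.09 257 [527.2 242.5  82.6] [537.  242.3] [ 67.1 256.6] 0.24
side 0.09 0.11 55 [558.9 158.2  94.6] [558.2 157.9] [21.4 23.9] 27.1
245 237 [0.51487128 0.27224571 0.07198048]
300 237 [0.51892298 0.13662055 0.07332184]
212 237 [0.51221576 0.35318855 0.07349582]
305 237 [0.51846267 0.12494955 0.08219953]
345 300 [0.36918075 0.02489811 0.07927375]
```

View pics/t0c.png

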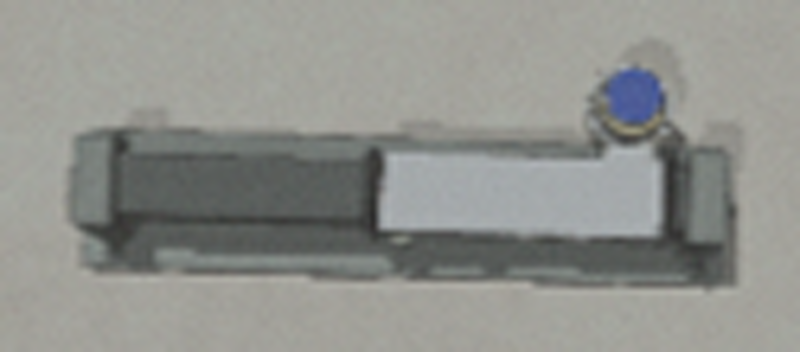

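View pics/s0c.png

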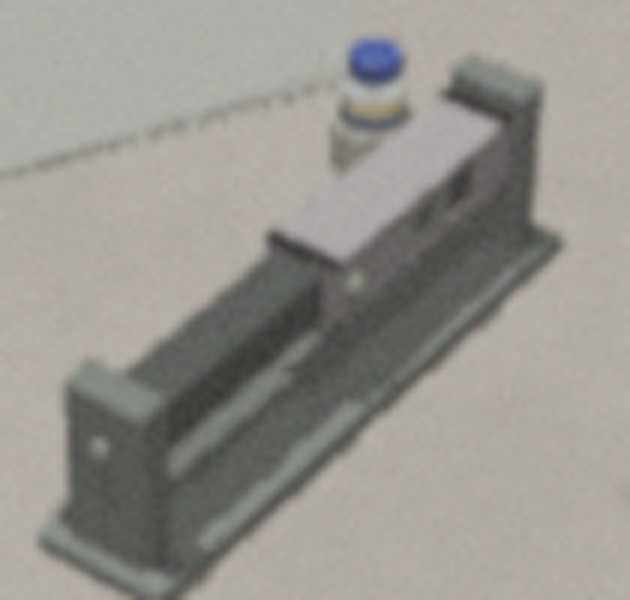

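```bash
cat >> h.py <<'E'
def onz(c,u,v,z):
    p,q=world(c,u,v,.5),world(c,u,v,1.5);return p+(q-p)*(z-p[2])/(q[2]-p[2])
E
python3 - <<'E'
from h import *
a=pickle.load(open('pics/t0.pkl','rb'));b=pickle.load(open('pics/s0.pkl','rb'))
f=lambda x,y:(195+x/6.4-.5,205+y/6.4-.5)
L=onz(a,*f(94,178),.083);R=onz(a,*f(709,197),.083)
print('top',L,R,(L+R)/2,np.linalg.norm(L-R),np.degrees(np.arctan2(-(L-R)[0],(L-R)[1])))
g=lambda x,y:(230+x/6-.5,190+y/6-.5)
L=onz(b,*g(121,396),.083);R=onz(b,*g(500,82),.083)
print('side',L,R,(L+R)/2,np.linalg.norm(L-R),np.degrees(np.arctan2(-(L-R)[0],(L-R)[1])))
for n in('top','side'):
    P=np.load(f'pics/{n}P.npy')*1000
    Q=P[(P[:,2]>70)&(P[:,2]<78)&(P[:,0]>490)&(P[:,0]<545)]
    r=cv2.fitLine(Q[:,:2].astype(np.float32),cv2.DIST_HUBER,0,.01,.01).ravel();print(n,len(Q),r,np.percentile(Q[:,1],[2,98]))
c=snap('wrist','w0');print(c['tool_from_camera'])
E
```

```text
top [0.5226304 0.3593008 0.083    ] [0.5226286  0.12440858 0.083     ] [0.5226295  0.24185469 0.083     ] 0.23489222353079175 -0.0004382886441030019
side [0.51792622 0.36412273 0.083     ] [0.51939781 0.1291595  0.083     ] [0.51866202 0.24664111 0.083     ] 0.23496783770146087 0.3588426301983146
top 882 [ 3.2881002e-03 -9.9999458e-01  5.2157404e+02  2.4177840e+02] [136.89879187 348.82930951]
side 827 [ 2.6498565e-03 -9.9999648e-01  5.2064264e+02  2.4793105e+02] [131.98076186 368.5318673 ]
[[-3.86077002e-04 -9.57636561e-01 -2.87979284e-01  8.40682138e-02]
 [ 9.99999697e-01 -1.74847488e-04 -7.59209253e-04  7.32659083e-04]
 [ 6.76694084e-04 -2.87979489e-01  9.57636338e-01 -8.32381075e-02]
 [ 0.00000000e+00  0.00000000e+00  0.00000000e+00  1.00000000e+00]]
```

```bash
python3 - <<'E'
from h import *
G=np.zeros((28,38))
for n in('t0','s0'):
    c=pickle.load(open(f'pics/{n}.pkl','rb'))
    for v in range(0,420,2):
        for u in range(0,560,2):
            d=float(c['depth'][v,u])
            if d>0:
                p=world(c,u,v,d);i=int((p[0]+.1)/.03);j=int((.45-p[1])/.03)
                if 0<=i<28 and 0<=j<38: G[i,j]=max(G[i,j],p[2])
print('     ',*[f'{int(45-3*j-1.5):4d}' for j in range(38)])
for i in range(27,-1,-1): print(f'{-10+3*i+1.5:5.1f}',*[f'{int(100*g):4d}' for g in G[i]])
E
```

```text
43   40   37   34   31   28   25   22   19   16   13   10    7    4    1   -1   -4   -7  -10  -13  -16  -19  -22  -25  -28  -31  -34  -37  -40  -43  -46  -49  -52  -55  -58  -61  -64  -67
 72.5    1    1    1    0    0    0    0    0    0    0    0    0    0    1    0    0    0    0    0    0    0   11   16   16   15   15   15   14   15   14   14   14   14   15    0    0    0    0
 69.5    0    0    2    2    2    0    0    0    0    1    0    0    0    1    0    0    0    0    0    0    0    1   16   16   16   15   15   15   14   14   14   14   14   15    0    0    0    0
 66.5    0    0    2    2    2    0    0    0    0    0    0    0    0    1    1    0    0    0    0    0    0   11   17   17   16   16   15   15   14   14   14   14   14   15   14    0    0    0
 63.5    0    0    1    2    1    0    0    0    0    0    0    0    0    1    0    0    0    0    0    0    0    0   18   17   17   16   16   15   15   14   14   14   14    1    1    0    0    0
 60.5    0    0    0    0    0    0    0    0    0    0    0    0    0    0    0    0    0    0    0    0    0    0   18   17   
[... 3875 characters left out ...]
 0    0    0    0    0    0    0    0    0    0    0    0    0    0    0    0    0    0    0    0    0    0    0
 -2.5    0    0    0    0    0    0    0    0    0    0    0    1    4    6    0    0    0    0    0    0    0    0    0    0    0    0    0    0    0    0    0    0    0    0    0    0    0    0
 -5.5    0    0    0    0    0    0    0    0    0    0    0    0    0    0    0    0    0    0    0    0    0    0    0    0    0    0    0    0    0    0    0    0    0    0    0    0    0    0
 -8.5    0    0    0    0    0    0    0    0    0    0    0    0    0    0    0    0    0    0    0    0    0    0    0    0    0    0    0    0    0    0    0    0    0    0    0    0    0    0
```

View pics/w0.png

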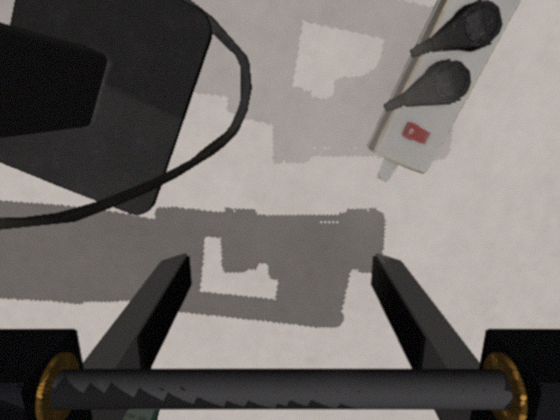

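Emit:
drive_tool(
  targets=[
    {"dz":-40,"claw":-1},
    {"dz":-50},
    {"dz":-50},
    {"dz":-50},
    {"dz":-50},
  ],
)

```text
schema error: expected keys dx, dy, dz, wx, wy, wz, claw
```

Emit:
drive_tool(
  targets=[
    {"dz":-50},
    {"dz":-40},
    {"dz":-20},
    {},
  ],
)

```text
schema error: expected keys dx, dy, dz, wx, wy, wz, claw
```

Emit:
drive_tool(
  targets=[
    {"dx":0,"dy":0,"dz":-40,"wx":0,"wy":0,"wz":0,"claw":-1},
    {"dx":0,"dy":0,"dz":-50,"wx":0,"wy":0,"wz":0,"claw":-1},
    {"dx":0,"dy":0,"dz":-50,"wx":0,"wy":0,"wz":0,"claw":-1},
    {"dx":0,"dy":0,"dz":-50,"wx":0,"wy":0,"wz":0,"claw":-1},
    {"dx":0,"dy":0,"dz":-50,"wx":0,"wy":0,"wz":0,"claw":-1},
  ],
)

```text
time_s: 0.65
ee_pos: [0.2442, -0.5201, 0.5443]
orientation: [-180.0, -0.0, 25.1]
contact_force: [0.4, -0.8, -0.4]
finger_gap: 1.001
grip_force: 0.0
```

Emit:
drive_tool(
  targets=[
    {"dx":0,"dy":0,"dz":-50,"wx":0,"wy":0,"wz":0,"claw":-1},
    {"dx":0,"dy":0,"dz":-40,"wx":0,"wy":0,"wz":0,"claw":-1},
    {"dx":0,"dy":0,"dz":-20,"wx":0,"wy":0,"wz":0,"claw":-1},
    {"dx":0,"dy":0,"dz":0,"wx":0,"wy":0,"wz":0,"claw":-1},
  ],
)

```text
time_s: 1.05
ee_pos: [0.2442, -0.5204, 0.6565]
orientation: [179.6, 0.1, 25.1]
contact_force: [0.1, 0.5, 0.3]
finger_gap: 0.997
grip_force: 0.0
```

Emit:
drive_tool(
  targets=[
    {"dx":20,"dy":-20,"dz":0,"wx":0,"wy":0,"wz":0,"claw":-1},
    {"dx":33,"dy":-33,"dz":0,"wx":0,"wy":0,"wz":0,"claw":-1},
    {"dx":33,"dy":-33,"dz":0,"wx":0,"wy":0,"wz":0,"claw":-1},
    {"dx":33,"dy":-33,"dz":0,"wx":0,"wy":0,"wz":0,"claw":-1},
    {"dx":33,"dy":-33,"dz":0,"wx":0,"wy":0,"wz":0,"claw":-1},
  ],
)

```text
time_s: 1.55
ee_pos: [0.3176, -0.3167, 0.65]
orientation: [-179.8, 0.0, 25.1]
contact_force: [1.5, -0.6, -0.5]
finger_gap: 0.999
grip_force: 0.0
```

Emit:
drive_tool(
  targets=[
    {"dx":33,"dy":-33,"dz":0,"wx":0,"wy":0,"wz":0,"claw":-1},
    {"dx":33,"dy":-33,"dz":0,"wx":0,"wy":0,"wz":0,"claw":-1},
    {"dx":33,"dy":-33,"dz":0,"wx":0,"wy":0,"wz":0,"claw":-1},
    {"dx":33,"dy":-33,"dz":0,"wx":0,"wy":0,"wz":0,"claw":-1},
    {"dx":33,"dy":-33,"dz":0,"wx":0,"wy":0,"wz":0,"claw":-1},
  ],
)

```text
time_s: 2.05
ee_pos: [0.3968, -0.097, 0.6502]
orientation: [-179.8, 0.1, 25.1]
contact_force: [0.7, -0.4, 0.6]
finger_gap: 1.002
grip_force: 0.0
```

Emit:
drive_tool(
  targets=[
    {"dx":33,"dy":-33,"dz":0,"wx":0,"wy":0,"wz":0,"claw":-1},
    {"dx":33,"dy":-33,"dz":0,"wx":0,"wy":0,"wz":0,"claw":-1},
    {"dx":33,"dy":-33,"dz":0,"wx":0,"wy":0,"wz":0,"claw":-1},
    {"dx":33,"dy":-33,"dz":0,"wx":0,"wy":0,"wz":0,"claw":-1},
    {"dx":33,"dy":-33,"dz":0,"wx":0,"wy":0,"wz":0,"claw":-1},
  ],
)

```text
time_s: 2.55
ee_pos: [0.4761, 0.1227, 0.6501]
orientation: [-179.9, 0.2, 25.2]
contact_force: [0.8, -0.1, -0.4]
finger_gap: 1.001
grip_force: 0.0
```

Emit:
drive_tool(
  targets=[
    {"dx":31,"dy":-31,"dz":0,"wx":0,"wy":0,"wz":0,"claw":-1},
    {"dx":31,"dy":-31,"dz":0,"wx":0,"wy":0,"wz":0,"claw":-1},
    {"dx":31,"dy":-31,"dz":0,"wx":0,"wy":0,"wz":0,"claw":-1},
    {"dx":0,"dy":0,"dz":40,"wx":0,"wy":0,"wz":-0.1415,"claw":-1},
    {"dx":0,"dy":0,"dz":45,"wx":0,"wy":0,"wz":-0.1415,"claw":-1},
  ],
)

```text
time_s: 3.05
ee_pos: [0.5214, 0.2461, 0.5648]
orientation: [-180.0, 0.0, 41.8]
contact_force: [0.1, -0.0, -0.2]
finger_gap: 0.998
grip_force: 0.0
```

Emit:
drive_tool(
  targets=[
    {"dx":0,"dy":0,"dz":45,"wx":0,"wy":0,"wz":-0.1415,"claw":-1},
    {"dx":0,"dy":0,"dz":45,"wx":0,"wy":0,"wz":-0.1415,"claw":-1},
    {"dx":0,"dy":0,"dz":45,"wx":0,"wy":0,"wz":-0.1415,"claw":-1},
    {"dx":0,"dy":0,"dz":45,"wx":0,"wy":0,"wz":-0.1415,"claw":-1},
    {"dx":0,"dy":0,"dz":40,"wx":0,"wy":0,"wz":-0.1415,"claw":-1},
  ],
)

```text
time_s: 3.55
ee_pos: [0.5183, 0.2437, 0.3424]
orientation: [-179.7, 0.1, 82.2]
contact_force: [-0.2, 0.4, 0.5]
finger_gap: 0.998
grip_force: 0.0
```

Emit:
drive_tool(
  targets=[
    {"dx":0,"dy":0,"dz":35,"wx":0,"wy":0,"wz":-0.1415,"claw":-1},
    {"dx":0,"dy":0,"dz":0,"wx":0,"wy":0,"wz":0,"claw":-1},
    {"dx":0,"dy":0,"dz":0,"wx":0,"wy":0,"wz":0,"claw":-1},
  ],
)

```text
time_s: 3.85
ee_pos: [0.5196, 0.244, 0.3112]
orientation: [-179.8, 0.1, 89.8]
contact_force: [0.1, -0.4, 0.7]
finger_gap: 1.003
grip_force: 0.0
```

```bash
python3 - <<'E'
from h import *
c=snap('wrist','w1');print(c['state']['ee_pos'],c['state']['orientation'],c['state']['joint_pos'])
E
```

```text
[0.51955203 0.24400531 0.31117073] [-1.79802244e+02  5.88498699e-02  8.98341463e+01] [1.65196499e+01 1.14432586e+01 8.77669333e+01 4.12716976e-04
 8.09961346e+01 1.66855399e+01]
```

View pics/w1.png

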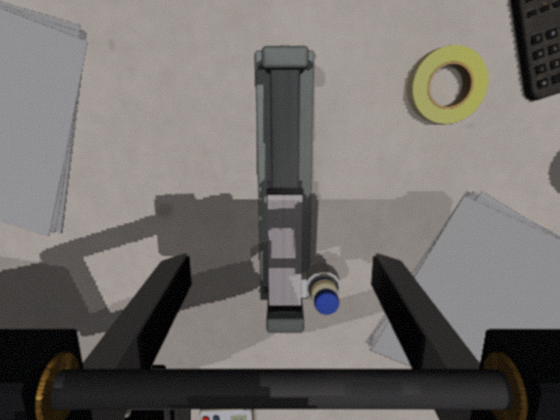

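```bash
python3 - <<'E'
from h import *
c=pickle.load(open('pics/w1.pkl','rb'))
I=c['image']
A=cv2.resize(I[180:280,250:320],(420,600),interpolation=2);B=cv2.resize(I[40:90,250:320],(378,270),interpolation=2);C=cv2.resize(I[285:335,250:320],(378,270),interpolation=2)
o=np.zeros((600,800,3),np.uint8);o[:,:420]=A;o[:270,421:799]=B;o[300:570,421:799]=C
cv2.imwrite('pics/w1c.png',o[:,:,::-1])
E
```

```text
(no output)
```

View pics/w1c.png

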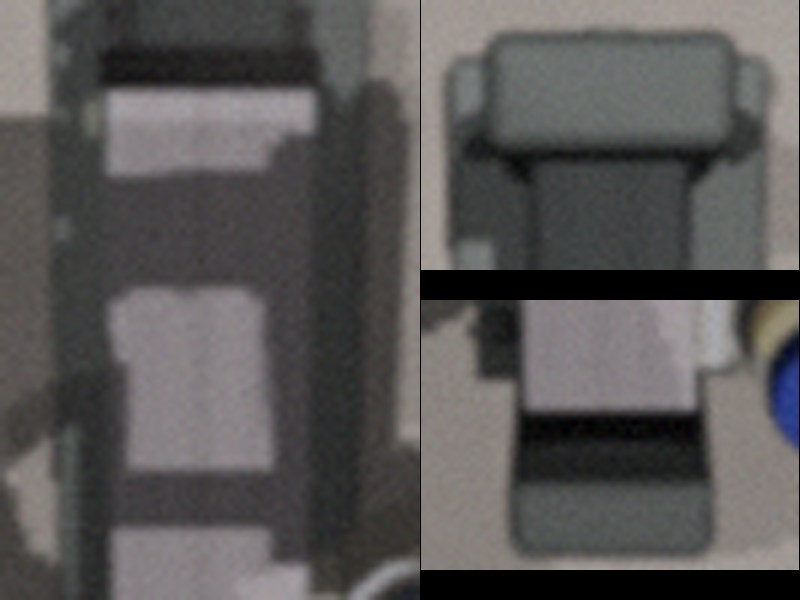

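```bash
cat >> h.py <<'E'
from scipy.spatial.transform import Rotation as Ro
def wonz(c,u,v,z):
    K=np.array([[c['fx'],0,c['cx']],[0,c['fy'],c['cy']],[0,0,1.]])
    p=cv2.undistortPoints(np.array([[[u,v]]],float),K,np.array(c['dist'],float))[0,0]
    s=c['state'];T=np.eye(4);T[:3,:3]=Ro.from_euler('xyz',s['orientation'],degrees=True).as_matrix();T[:3,3]=s['ee_pos']
    M=T@np.array(c['tool_from_camera']);r=M[:3,:3]@np.array([p[0],p[1],1]);return M[:3,3]+r*(z-M[2,3])/r[2]
E
python3 - <<'E'
from h import *
c=pickle.load(open('pics/w1.pkl','rb'))
P={'slL':(267,194.2,.075),'slR':(302.5,194.2,.075),'slLn':(268.2,305.2,.075),'slRn':(300.6,305.2,.075),'pin':(265.3,199.5,.06),'far':(285,56.6,.083),'near':(285,324.8,.083)}
for k,v in P.items(): print(k,np.round(wonz(c,*v)*1000,1))
d=c['depth'];print(d[100,285],d[185:192,285])
E
```

```text
slL [506.7 249.2  75. ]
slR [537.6 249.2  75. ]
slLn [506.3 140.4  75. ]
slRn [537.2 140.3  75. ]
pin [504.4 240.6  60. ]
far [522.3 359.4  83. ]
near [522.3 124.2  83. ]
0.3068286 [0.32809487 0.3282287  0.32758665 0.3236387  0.3240519  0.32475552
 0.        ]
```

Emit:
drive_tool(
  targets=[
    {"dx":-2.7,"dy":2.4,"dz":40,"wx":0,"wy":0,"wz":0,"claw":-1},
    {"dx":0,"dy":0,"dz":45,"wx":0,"wy":0,"wz":0,"claw":-1},
    {"dx":0,"dy":0,"dz":45,"wx":0,"wy":0,"wz":0,"claw":-1},
    {"dx":0,"dy":0,"dz":30,"wx":0,"wy":0,"wz":0,"claw":-1},
    {"dx":0,"dy":0,"dz":13,"wx":0,"wy":0,"wz":0,"claw":-1},
  ],
)

```text
time_s: 4.4
ee_pos: [0.5228, 0.2415, 0.1387]
orientation: [-179.9, 0.0, 89.9]
contact_force: [-0.7, 0.6, 0.4]
finger_gap: 1.0
grip_force: 0.0
```

Emit:
drive_tool(
  targets=[
    {"dx":0,"dy":0,"dz":0,"wx":0,"wy":0,"wz":0,"claw":-1},
    {"dx":0,"dy":0,"dz":0,"wx":0,"wy":0,"wz":0,"claw":-1},
    {"dx":0,"dy":0,"dz":0,"wx":0,"wy":0,"wz":0,"claw":-1},
  ],
)

```text
time_s: 4.7
ee_pos: [0.525, 0.2422, 0.1427]
orientation: [179.7, -0.1, 90.0]
contact_force: [0.3, 0.2, 0.4]
finger_gap: 0.999
grip_force: 0.0
```

```bash
python3 - <<'E'
from h import *
c=snap('wrist','w2');print(c['state']['ee_pos'],c['state']['orientation'])
o=cv2.resize(c['image'][150:420,100:460],(800,600),interpolation=2);cv2.imwrite('pics/w2c.png',o[:,:,::-1])
E
```

```text
[0.52498241 0.24222598 0.14266593] [ 1.79688903e+02 -9.16986336e-02  8.99836212e+01]
```

View pics/w2c.png

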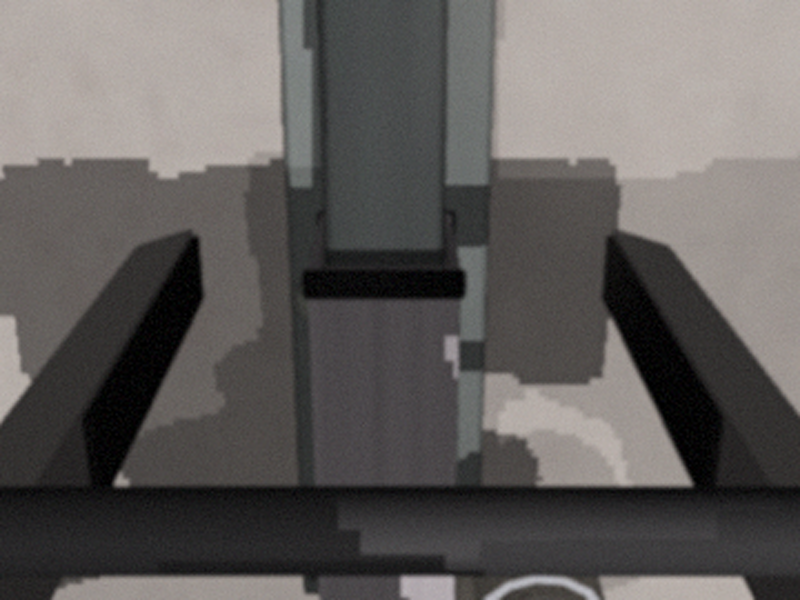

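Emit:
drive_tool(
  targets=[
    {"dx":0,"dy":0,"dz":0,"wx":0,"wy":0,"wz":0,"claw":-1},
  ],
)

```text
time_s: 4.85
ee_pos: [0.524, 0.2419, 0.1415]
orientation: [179.8, -0.1, 90.0]
contact_force: [0.2, -1.0, -0.3]
finger_gap: 0.998
grip_force: 0.0
```

Emit:
drive_tool(
  targets=[
    {"dx":0,"dy":0,"dz":0,"wx":0,"wy":0,"wz":0,"claw":-1},
  ],
)

```text
time_s: 4.95
ee_pos: [0.5234, 0.2418, 0.1407]
orientation: [179.9, -0.0, 90.0]
contact_force: [0.7, 0.9, -0.0]
finger_gap: 1.003
grip_force: 0.0
```

Emit:
drive_tool(
  targets=[
    {"dx":0,"dy":0,"dz":0,"wx":0,"wy":0,"wz":0,"claw":-1},
    {"dx":0,"dy":0,"dz":0,"wx":0,"wy":0,"wz":0,"claw":-0.5},
    {"dx":0,"dy":0,"dz":0,"wx":0,"wy":0,"wz":0,"claw":0.0},
    {"dx":0,"dy":0,"dz":0,"wx":0,"wy":0,"wz":0,"claw":0.1},
    {"dx":0,"dy":0,"dz":0,"wx":0,"wy":0,"wz":0,"claw":0.1},
  ],
  newtons=10,
)

```text
time_s: 5.45
ee_pos: [0.5229, 0.2416, 0.1396]
orientation: [-180.0, 0.0, 90.0]
contact_force: [0.0, -0.4, -0.8]
finger_gap: 0.691
grip_force: 0.0
```

Emit:
drive_tool(
  targets=[
    {"dx":0,"dy":-0.8,"dz":1,"wx":0,"wy":0,"wz":0,"claw":0.1},
    {"dx":0,"dy":0,"dz":0,"wx":0,"wy":0,"wz":0,"claw":0.1},
    {"dx":0,"dy":0,"dz":0,"wx":0,"wy":0,"wz":0,"claw":0.1},
    {"dx":0,"dy":0,"dz":0,"wx":0,"wy":0,"wz":0,"claw":0.1},
  ],
)

```text
time_s: 5.85
ee_pos: [0.5221, 0.2416, 0.1387]
orientation: [-180.0, 0.0, 90.0]
contact_force: [-0.3, -0.5, 0.2]
finger_gap: 0.45
grip_force: 0.0
```

Emit:
drive_tool(
  targets=[
    {"dx":0,"dy":0,"dz":0,"wx":0,"wy":0,"wz":0,"claw":1},
    {"dx":0,"dy":0,"dz":0,"wx":0,"wy":0,"wz":0,"claw":1},
    {"dx":0,"dy":0,"dz":0,"wx":0,"wy":0,"wz":0,"claw":1},
  ],
)

```text
time_s: 6.15
ee_pos: [0.5218, 0.2416, 0.1385]
orientation: [-180.0, 0.0, 90.0]
contact_force: [-0.6, 1.0, 0.6]
finger_gap: 0.316
grip_force: 10.0
```

Emit:
drive_tool(
  targets=[
    {"dx":0,"dy":0,"dz":0,"wx":0,"wy":0,"wz":0,"claw":1},
    {"dx":0,"dy":0,"dz":0,"wx":0,"wy":0,"wz":0,"claw":1},
    {"dx":1,"dy":0,"dz":0,"wx":0,"wy":0,"wz":0,"claw":1},
    {"dx":1,"dy":0,"dz":0,"wx":0,"wy":0,"wz":0,"claw":1},
  ],
  newtons=35,
)

```text
time_s: 6.55
ee_pos: [0.5219, 0.242, 0.1384]
orientation: [-179.9, 0.2, 90.0]
contact_force: [-2.6, -7.6, 1.0]
finger_gap: 0.315
grip_force: 35.0
```

Emit:
drive_tool(
  targets=[
    {"dx":1,"dy":0,"dz":0,"wx":0,"wy":0,"wz":0,"claw":1},
    {"dx":1,"dy":0,"dz":0,"wx":0,"wy":0,"wz":0,"claw":1},
  ],
)

```text
time_s: 6.75
ee_pos: [0.5218, 0.2433, 0.1384]
orientation: [-179.9, 0.3, 90.0]
contact_force: [-2.8, -8.6, 2.0]
finger_gap: 0.313
grip_force: 35.0
```

Emit:
drive_tool(
  targets=[
    {"dx":1,"dy":0,"dz":0,"wx":0,"wy":0,"wz":0,"claw":1},
    {"dx":1,"dy":0,"dz":0,"wx":0,"wy":0,"wz":0,"claw":1},
    {"dx":1,"dy":0,"dz":0,"wx":0,"wy":0,"wz":0,"claw":1},
  ],
)

```text
time_s: 7.05
ee_pos: [0.5219, 0.2455, 0.1384]
orientation: [-179.9, 0.4, 90.0]
contact_force: [-3.0, -13.8, 3.6]
finger_gap: 0.32
grip_force: 35.0
```

Emit:
drive_tool(
  targets=[
    {"dx":1,"dy":0,"dz":0,"wx":0,"wy":0,"wz":0,"claw":1},
    {"dx":1,"dy":0,"dz":0,"wx":0,"wy":0,"wz":0,"claw":1},
    {"dx":1,"dy":0,"dz":0,"wx":0,"wy":0,"wz":0,"claw":1},
  ],
)

```text
time_s: 7.35
ee_pos: [0.5219, 0.2471, 0.1383]
orientation: [-179.9, 0.6, 90.1]
contact_force: [-2.5, -16.9, 5.0]
finger_gap: 0.315
grip_force: 35.0
```

Emit:
drive_tool(
  targets=[
    {"dx":1,"dy":0,"dz":0,"wx":0,"wy":0,"wz":0,"claw":1},
    {"dx":1,"dy":0,"dz":0,"wx":0,"wy":0,"wz":0,"claw":1},
  ],
)

```text
time_s: 7.55
ee_pos: [0.5219, 0.2503, 0.1384]
orientation: [-179.9, 0.4, 90.0]
contact_force: [-1.8, -9.0, 2.8]
finger_gap: 0.319
grip_force: 35.0
```

Emit:
drive_tool(
  targets=[
    {"dx":0.5,"dy":0,"dz":0,"wx":0,"wy":0,"wz":0,"claw":1},
    {"dx":0.5,"dy":0,"dz":0,"wx":0,"wy":0,"wz":0,"claw":1},
  ],
)

```text
time_s: 7.75
ee_pos: [0.5219, 0.2517, 0.1384]
orientation: [-179.9, 0.3, 90.0]
contact_force: [-3.2, -9.0, 2.6]
finger_gap: 0.318
grip_force: 35.0
```

Emit:
drive_tool(
  targets=[
    {"dx":1.5,"dy":0,"dz":0,"wx":0,"wy":0,"wz":0,"claw":1},
    {"dx":2,"dy":0,"dz":0,"wx":0,"wy":0,"wz":0,"claw":1},
    {"dx":2.5,"dy":0,"dz":0,"wx":0,"wy":0,"wz":0,"claw":1},
    {"dx":2.5,"dy":0,"dz":0,"wx":0,"wy":0,"wz":0,"claw":1},
    {"dx":2.5,"dy":0,"dz":0,"wx":0,"wy":0,"wz":0,"claw":1},
  ],
)

```text
time_s: 8.25
ee_pos: [0.5219, 0.2627, 0.1384]
orientation: [-179.9, 0.4, 90.0]
contact_force: [-2.8, -9.9, 3.1]
finger_gap: 0.311
grip_force: 35.0
```

Emit:
drive_tool(
  targets=[
    {"dx":2.5,"dy":0,"dz":0,"wx":0,"wy":0,"wz":0,"claw":1},
    {"dx":2.5,"dy":0,"dz":0,"wx":0,"wy":0,"wz":0,"claw":1},
    {"dx":2.5,"dy":0,"dz":0,"wx":0,"wy":0,"wz":0,"claw":1},
    {"dx":2.5,"dy":0,"dz":0,"wx":0,"wy":0,"wz":0,"claw":1},
    {"dx":2.5,"dy":0,"dz":0,"wx":0,"wy":0,"wz":0,"claw":1},
  ],
)

```text
time_s: 8.75
ee_pos: [0.5219, 0.2753, 0.1384]
orientation: [-179.9, 0.4, 90.0]
contact_force: [-2.5, -9.4, 3.5]
finger_gap: 0.318
grip_force: 35.0
```

Emit:
drive_tool(
  targets=[
    {"dx":2.5,"dy":0,"dz":0,"wx":0,"wy":0,"wz":0,"claw":1},
    {"dx":2,"dy":0,"dz":0,"wx":0,"wy":0,"wz":0,"claw":1},
    {"dx":1.5,"dy":0,"dz":0,"wx":0,"wy":0,"wz":0,"claw":1},
    {"dx":1,"dy":0,"dz":0,"wx":0,"wy":0,"wz":0,"claw":1},
    {"dx":1,"dy":0,"dz":0,"wx":0,"wy":0,"wz":0,"claw":1},
  ],
)

```text
time_s: 9.25
ee_pos: [0.5219, 0.2833, 0.1384]
orientation: [-179.9, 0.4, 90.0]
contact_force: [-2.8, -9.7, 3.4]
finger_gap: 0.319
grip_force: 35.0
```

Emit:
drive_tool(
  targets=[
    {"dx":1,"dy":0,"dz":0,"wx":0,"wy":0,"wz":0,"claw":1},
    {"dx":1,"dy":0,"dz":0,"wx":0,"wy":0,"wz":0,"claw":1},
    {"dx":1,"dy":0,"dz":0,"wx":0,"wy":0,"wz":0,"claw":1},
  ],
)

```text
time_s: 9.55
ee_pos: [0.5219, 0.2868, 0.1384]
orientation: [-179.9, 0.3, 90.0]
contact_force: [-1.8, -5.9, 2.2]
finger_gap: 0.317
grip_force: 35.0
```

Emit:
drive_tool(
  targets=[
    {"dx":0.5,"dy":0,"dz":0,"wx":0,"wy":0,"wz":0,"claw":1},
    {"dx":0.5,"dy":0,"dz":0,"wx":0,"wy":0,"wz":0,"claw":1},
  ],
)

```text
time_s: 9.75
ee_pos: [0.5219, 0.2888, 0.1384]
orientation: [-179.9, 0.2, 90.0]
contact_force: [-1.7, -2.8, 1.1]
finger_gap: 0.319
grip_force: 35.0
```

Emit:
drive_tool(
  targets=[
    {"dx":0.5,"dy":0,"dz":0,"wx":0,"wy":0,"wz":0,"claw":1},
    {"dx":0.5,"dy":0,"dz":0,"wx":0,"wy":0,"wz":0,"claw":1},
  ],
)

```text
time_s: 9.95
ee_pos: [0.5219, 0.2903, 0.1384]
orientation: [-179.9, 0.1, 90.0]
contact_force: [-1.8, -5.2, 2.0]
finger_gap: 0.314
grip_force: 35.0
```

Emit:
drive_tool(
  targets=[
    {"dx":0.5,"dy":0,"dz":0,"wx":0,"wy":0,"wz":0,"claw":1},
    {"dx":0.5,"dy":0,"dz":0,"wx":0,"wy":0,"wz":0,"claw":1},
  ],
)

```text
time_s: 10.15
ee_pos: [0.5219, 0.291, 0.1384]
orientation: [-179.9, 0.2, 90.0]
contact_force: [-3.1, -5.1, 1.6]
finger_gap: 0.317
grip_force: 35.0
```

Emit:
drive_tool(
  targets=[
    {"dx":0.5,"dy":0,"dz":0,"wx":0,"wy":0,"wz":0,"claw":1},
    {"dx":0.5,"dy":0,"dz":0,"wx":0,"wy":0,"wz":0,"claw":1},
  ],
)

```text
time_s: 10.35
ee_pos: [0.5219, 0.292, 0.1384]
orientation: [-179.9, 0.2, 90.0]
contact_force: [-2.4, -7.0, 1.6]
finger_gap: 0.318
grip_force: 35.0
```

Emit:
drive_tool(
  targets=[
    {"dx":0.5,"dy":0,"dz":0,"wx":0,"wy":0,"wz":0,"claw":1},
    {"dx":0.5,"dy":0,"dz":0,"wx":0,"wy":0,"wz":0,"claw":1},
  ],
)

```text
time_s: 10.55
ee_pos: [0.5219, 0.2928, 0.1384]
orientation: [-179.9, 0.2, 90.0]
contact_force: [-1.9, -7.2, 2.7]
finger_gap: 0.317
grip_force: 35.0
```

Emit:
drive_tool(
  targets=[
    {"dx":0.7,"dy":0,"dz":0,"wx":0,"wy":0,"wz":0,"claw":1},
    {"dx":0.7,"dy":0,"dz":0,"wx":0,"wy":0,"wz":0,"claw":1},
    {"dx":0.7,"dy":0,"dz":0,"wx":0,"wy":0,"wz":0,"claw":1},
  ],
)

```text
time_s: 10.85
ee_pos: [0.5219, 0.2936, 0.1384]
orientation: [-179.9, 0.4, 90.0]
contact_force: [-2.1, -12.5, 4.5]
finger_gap: 0.322
grip_force: 35.0
```

```bash
python3 - <<'E'
from h import *
b=snap('side','s1');a=pickle.load(open('pics/s0.pkl','rb'))
print(b['state']['ee_pos'],b['state']['contact_force'])
o=np.hstack([cv2.resize(x['image'][195:275,255:315],(400,533),interpolation=2) for x in (a,b)])
cv2.imwrite('pics/s1c.png',o[:,:,::-1])
E
```

```text
[0.52189111 0.2935532  0.13835344] [ -2.07568514 -12.50431827   4.48406602]
```

View pics/s1c.png

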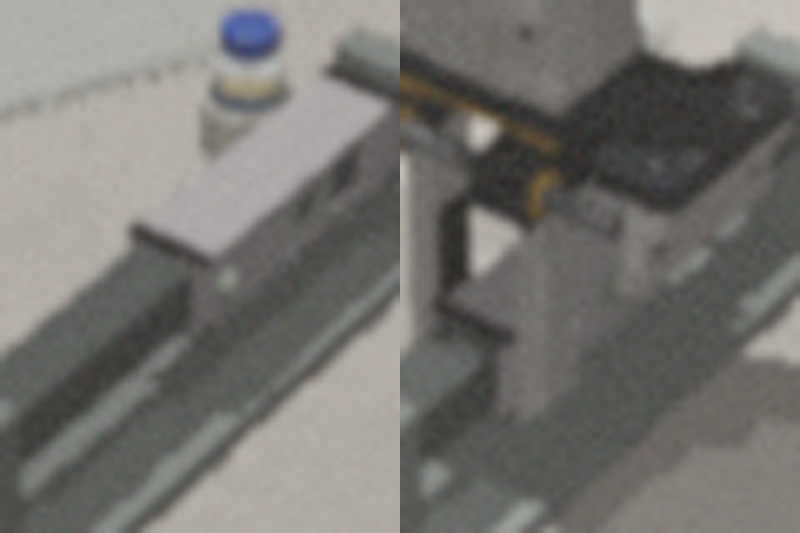

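Emit:
drive_tool(
  targets=[
    {"dx":0.5,"dy":0,"dz":0,"wx":0,"wy":0,"wz":0,"claw":1},
    {"dx":0.5,"dy":0,"dz":0,"wx":0,"wy":0,"wz":0,"claw":1},
  ],
)

```text
time_s: 11.1
ee_pos: [0.5219, 0.2938, 0.1384]
orientation: [-179.9, 0.4, 90.0]
contact_force: [-2.5, -14.3, 4.6]
finger_gap: 0.313
grip_force: 35.0
```

Emit:
drive_tool(
  targets=[
    {"dx":-1,"dy":0,"dz":0,"wx":0,"wy":0,"wz":0,"claw":1},
    {"dx":-1,"dy":0,"dz":0,"wx":0,"wy":0,"wz":0,"claw":1},
    {"dx":-1,"dy":0,"dz":0,"wx":0,"wy":0,"wz":0,"claw":1},
  ],
)

```text
time_s: 11.4
ee_pos: [0.5219, 0.2933, 0.1384]
orientation: [-179.9, 0.1, 90.0]
contact_force: [-3.2, -2.7, 1.5]
finger_gap: 0.313
grip_force: 35.0
```

Load is relieved; now open gently.

Emit:
drive_tool(
  targets=[
    {"dx":-0.5,"dy":0,"dz":0,"wx":0,"wy":0,"wz":0,"claw":1},
    {"dx":0,"dy":0,"dz":0,"wx":0,"wy":0,"wz":0,"claw":0.2},
    {"dx":0,"dy":0,"dz":0,"wx":0,"wy":0,"wz":0,"claw":-0.3},
    {"dx":0,"dy":0,"dz":0,"wx":0,"wy":0,"wz":0,"claw":-1},
    {"dx":0,"dy":0,"dz":0,"wx":0,"wy":0,"wz":0,"claw":-1},
  ],
  newtons=10,
)

```text
time_s: 11.9
ee_pos: [0.5225, 0.2944, 0.139]
orientation: [179.9, -0.1, 90.0]
contact_force: [0.5, -0.4, 0.1]
finger_gap: 0.618
grip_force: 0.0
```

Emit:
drive_tool(
  targets=[
    {"dx":0,"dy":0,"dz":0,"wx":0,"wy":0,"wz":0,"claw":-1},
    {"dx":0,"dy":0,"dz":0,"wx":0,"wy":0,"wz":0,"claw":-1},
    {"dx":0,"dy":0,"dz":0,"wx":0,"wy":0,"wz":0,"claw":-1},
    {"dx":0,"dy":0,"dz":0,"wx":0,"wy":0,"wz":0,"claw":-1},
    {"dx":0,"dy":0,"dz":0,"wx":0,"wy":0,"wz":0,"claw":-1},
  ],
)

```text
time_s: 12.4
ee_pos: [0.5221, 0.2937, 0.1386]
orientation: [-180.0, -0.0, 90.0]
contact_force: [-0.0, -0.2, -0.1]
finger_gap: 0.996
grip_force: 0.0
```

Emit:
drive_tool(
  targets=[
    {"dx":0,"dy":0,"dz":-20,"wx":0,"wy":0,"wz":0,"claw":-1},
    {"dx":0,"dy":0,"dz":-40,"wx":0,"wy":0,"wz":0,"claw":-1},
    {"dx":0,"dy":0,"dz":-40,"wx":0,"wy":0,"wz":0,"claw":-1},
    {"dx":0,"dy":0,"dz":-40,"wx":0,"wy":0,"wz":0,"claw":-1},
    {"dx":0,"dy":0,"dz":-30,"wx":0,"wy":0,"wz":0,"claw":-1},
  ],
)

```text
time_s: 12.9
ee_pos: [0.5226, 0.2939, 0.3118]
orientation: [179.8, -0.1, 90.0]
contact_force: [0.8, 0.6, 1.3]
finger_gap: 1.001
grip_force: 0.0
```

Emit:
drive_tool(
  targets=[
    {"dx":0,"dy":0,"dz":-40,"wx":0,"wy":0,"wz":0,"claw":-1},
    {"dx":0,"dy":0,"dz":-40,"wx":0,"wy":0,"wz":0,"claw":-1},
    {"dx":0,"dy":0,"dz":-20,"wx":0,"wy":0,"wz":0,"claw":-1},
    {"dx":0,"dy":0,"dz":0,"wx":0,"wy":0,"wz":0,"claw":-1},
    {"dx":0,"dy":0,"dz":0,"wx":0,"wy":0,"wz":0,"claw":-1},
  ],
)

```text
time_s: 13.4
ee_pos: [0.5219, 0.2936, 0.408]
orientation: [-180.0, 0.0, 90.0]
contact_force: [0.5, 0.1, -1.3]
finger_gap: 0.997
grip_force: 0.0
```

```bash
python3 - <<'E'
from h import *
b=snap('side','s2');print(b['state']['ee_pos'],b['state']['contact_force'])
o=cv2.resize(b['image'][195:275,240:330],(675,600),interpolation=2)
cv2.imwrite('pics/s2c.png',o[:,:,::-1])
E
```

```text
[0.52190965 0.29359945 0.4080293 ] [ 0.48876974  0.13996086 -1.25464671]
```

View pics/s2c.png

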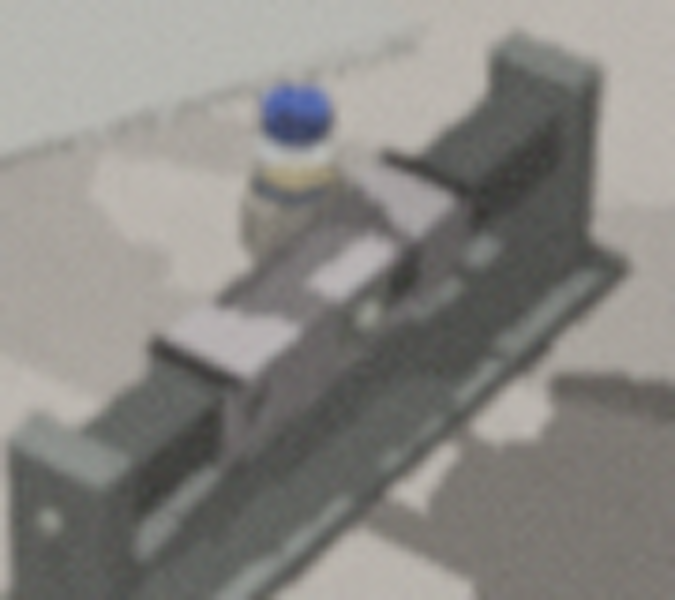

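The picture shows the bright button tip standing proud in the window at (370,312). The first hole is empty at (258,400), and the vial is upright in its cup at (295,170).

```bash
python3 -c "
from workcell import ctrl
print(ctrl.job_done())"
```

```text
the job is handed in; nothing more can be done
None
```

The carriage now sits with its button snapped out through the second hole, about 52 mm left of where it was parked; the vial is upright, the gripper is clear, and the job was handed in at about 13.5 s (no verdict shown).

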